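# Set the sauce doser to portion 5 and hold it ready over the ramekin

### The arm

A 6-joint arm with a two-finger parallel gripper is mounted at the origin on a cart in front of the work surface, level with it; the furniture and walls round the work are solid. World frame = base frame: x ahead of the robot, y to its left, z up, the work surface at z = 0. Lengths are in m, angles in rad, forces in N, time in s.
With the tool pointing down it reaches from about 0.325 to 0.775 m from the base axis. Payload 5.5 kg.
Tool frame: the origin (TCP) lies midway between the tips of the shut fingers; the grasp point (between the pads) lies 19 mm behind it; z points along the fingers, y is the line along which they close (so a half turn about z gives the same grasp; the last joint's range is limited). The gripper opens to 88 mm and grips with 3 to 60 N. Pads are 20 mm wide; open, the fingers measure 115 mm over their backs; the gripper's body (75 mm by 178 mm) begins 61 mm behind the grasp point.
Start: joints at [1.228, 0.091, 1.231, -0, 1.82, -0.057], TCP at [0.169, 0.576, 0.223] pointing down, gripper open.
Joint ranges: [-2.87, 2.87], [-0.86, 2.18], [0.17, 2.46], [-1.51, 4.65], [0.06, 2.69], [-2.65, 2.65]. Speed limits (rad/s): [2.57, 2.57, 3.01, 3.14, 3.14, 3.14].

### API

Orientations are given as a unit quaternion [x, y, z, w].
In Python, from bench import bot, grab_frame, camera_model gives the robot as it stands.
- The arm moves only by the tool run_rows, called after ">>>" in YAML: its name, and indented under it one key for each argument. Schema: {"type":"object","properties":{"steps":{"type":"array","items":{"type":"number"},"minItems":7,"maxItems":84},"clamp_n":{"type":"number"},"only":{"type":"string"},"quiet":{"type":"boolean"},"lines":{"type":"string"}},"required":["steps"],"additionalProperties":false}. steps is one flat list of numbers that holds 1 to 12 rows one after another, with no inner brackets; each row has 7 numbers: a rotation vector rx, ry, rz in normalised numbers (1 is 2 pi rad), then dx, dy, dz in normalised numbers (1 is 0.3 m), then the opening from 0.0 (shut) to 1.0 (fully open); each row shifts and turns the commanded pose from where the row before left it, along the tool's axes as they then stand; what a row does not reach is not made up. A row lasts 1/12 s, in which the tool goes at most 0.0417 m and 0.125 rad, less where a joint would pass 70% of its speed; a pose out of reach is approached as far as the arm can. The fingers move at their own pace and stop on an object; clamp_n is the grip in N (left out, the last holds). Time passes only in rows, so rows that do not move let the fingers close. The tool returns the time, the measured TCP pose, the force, the opening and the grip force at its end. only (a regular expression) keeps the lines of the reply that match it, lines (a string "A,B") keeps lines A to B, and quiet returns only ok. No shift or turn number may pass 1 either way. Input that does not fit is refused with a message, and nothing moves.
- bot.read_state(): the state, without advancing time (a new reading comes with each control period).
- grab_frame(name): name is "side" or "top"; returns the picture (480x640x3 uint8, red, green, blue); there is no depth.
- camera_model(name): a dict with "fovy" (degrees; the focal length in pixels is half the picture's height over the tangent of half this angle, whatever the lens; pixels are square), "cx", "cy" (the principal point, pixels), "D" ([k1, k2, p1, p2, k3] as OpenCV has them; the pictures are not rectified), "eye" and "attitude" of the camera in the world. Camera axes: x right, y down, z forward; pixel columns grow to the right and rows downward; lengths in m; the calibration is good to about 2 mm. A picture is of the moment at which its call begins. camera_model takes no time and is no camera call.
- bot.sign_off(): hands the job in; it is judged then, once.
The state is a dict: "time_s": time; "q": joint angles; "joint_vel": joint speeds; "joint_torque": joint torques, N m; "eef_pos": TCP position; "tool_rot": TCP orientation; "contact_force": force on the tool from outside, world axes, zero at the start; "moment": the same for the moment, N m; "grip_width": opening from 0.0 (shut) to 1.0 (fully open); "gripper_force": force on a finger pad.
Only numpy, scipy, OpenCV 4.12 (cv2) and the standard library are available. Lean on these libraries where they do the work, as an engineer would, in place of code of your own. Each camera call takes 0.05 s, during which the arm holds its last target. There are 200 camera calls.

### The job

With the sauce doser standing in its keyed stand, turn its portion collar to 5; then lift the doser out, carry it over the condiment rack and bring its nozzle over the middle of the ramekin on the serving tray, ready to dose. Finish while holding it there, upright and still, with the nozzle tip one to two centimetres above the ramekin's rim and touching nothing, and the collar still at 5. Do not touch the ramekin with the doser, and leave the jars, grinders and the other things on the counter where they stand.

Things in the scene. Friction and masses are not known exactly. Their poses are not given: they have to be found in the camera images.
- doser: Loose hand-held sauce doser, 163 mm high, 0.25 to 0.5 kg. Origin: nozzle tip; z up its axis; -x the side with numerals. Along z (mm): nozzle 13 across and cone 0-38; square steel barrel 44 x 44, 38-100; white disc 72 across with numerals 1 to 6, 100-106; black ribbed collar 48 across, 106.5-130; steel round head 34 across, fixed to the barrel, good for lifting, 132-160; fixed black button to 163.
- portion_collar (a joint): Collar angle about the doser's z, rad, grows anticlockwise seen from above. Setting n at (n-1)*pi/6: 1 at 0, 5 at 2.094; stops just past 1 and 6. Clicks: a sprung ball pulls it to the nearest setting when let go; about 0.1 N m turns it on. Starts at 1, 2 or 3. White pointer on side and foot (to 27 mm from axis) stands at 105 deg + angle from the doser's +x; numeral 5 is at 225 deg.
- collar_grip (a point): On the collar's axis at half its height (13 mm above the disc; collar 48 mm across, 23.5 mm high). The head's top (with its button) is 44 mm above this point.
- head_grip (a point): On the doser's axis at half the height of the round head (34 mm across, from 14 mm below this point to 14 mm above; then the button, 3 mm). 146 mm above the nozzle tip.
- nozzle_tip (a point): Centre of the nozzle's lower end (tube 11 mm across there); same point as the doser's origin.
- doser_stand: Fixed stand, foot 105 x 96 x 8 mm; two cheeks carry a square steel socket, 58 mm outside, 46 mm inside, top at 94 mm; the lowest 28 mm of the barrel sits in it and cannot turn (a few degrees of play). Seated, the nozzle tip is 28 mm above the worktop on the stand's axis, axes parallel to the stand's; lifting 70 mm clears the socket. Origin: centre of the foot's underside.
- condiment_rack: Fixed low dark steel rack, 270 x 66 mm, 58 mm high, long axis its x, between stand and tray; holds four upright jars that reach up to 132 mm above the worktop. Origin: centre of its underside.
- salt_grinder: Grinder with white cap and white collar ring, 44 mm across, 124 mm high, loose in the rack. Origin: centre of underside.
- pepper_grinder: Grinder with white cap and black ring, 44 mm across, 124 mm high, loose in the rack. Origin: centre of underside.
- jar_one: Spice jar with reddish-brown lid top, 41 mm across, 105 mm high, loose in the rack. Origin: centre of underside.
- jar_two: Spice jar with black lid, dried green leaves inside, 41 mm across, 105 mm high, loose in the rack. Origin: centre of underside.
- tray: Fixed wooden serving tray 268 x 128 mm, rim 13 mm high, floor 6 mm above the worktop, steel handle at each end; long axis its x. Carries the ramekin to be served, the shaker and the toothpick glass in any order. Origin: centre of underside.
- tray_ramekin: The target: white round ramekin 80 mm across, rim 36 mm above its base, about 78 g, loose, the only ramekin on the tray. Origin: centre of underside.
- shaker: Glass cheese shaker with white top, 44 mm across, 90 mm high, loose on the tray. Origin: centre of underside.
- toothpicks: Tumbler of toothpicks, 62 mm across, 72 mm high, loose on the tray. Origin: centre of underside.
- cutter: Pizza wheel cutter with black handle, 210 mm long, lying on the worktop at the right; a bystander. Origin: centre of underside.
- spare_ramekin: Another ramekin of the same kind, standing on the bare worktop at the right; not to be used. Origin: centre of underside.

How it is judged:
By the outcome, as a careful person would: the job done as asked, in the order asked, and still so for the second after the job is handed in, while the arm keeps its last pose, push and grip.
It also fails if it takes over 64 s, if anything falls off the work surface, if the arm or the gripper's body presses on something with over 40 N, if the wrist force passes 120 N, or if a joint passes its speed limit or range.

## Working session

There is one attempt and no reset: what is moved stays moved. The work goes in short steps, Python scripts to look and compute and a tool call to move; the robot and the scene stay as the last step left them, time stands still between calls to the robot, and variables do not carry over. Pictures are saved under pics/ and viewed, at most 10 in all, crops included, and the job is handed in when it is done.

```bash
mkdir -p pics; ls; cat > h.py <<'E'
import numpy as np, cv2
from scipy.spatial.transform import Rotation as R
from bench import bot, grab_frame, camera_model
def cam(n):
    m=camera_model(n); f=240/np.tan(np.radians(m["fovy"])/2)
    K=np.array([[f,0,m["cx"]],[0,f,m["cy"]],[0,0,1.]])
    a=np.array(m["attitude"]); A=R.from_quat(a).as_matrix() if a.size==4 else a.reshape(3,3)
    return K,np.array(m["D"],float),A,np.array(m["eye"],float)
def ray(n,uv):
    K,D,A,e=cam(n); p=cv2.undistortPoints(np.array(uv,float).reshape(-1,1,2),K,D).reshape(-1,2)
    return e,(A@np.c_[p,np.ones(len(p))].T).T
def onz(n,uv,z):
    e,d=ray(n,uv); z=np.broadcast_to(z,len(d)); return e+d*((z-e[2])/d[:,2])[:,None]
def proj(n,P):
    K,D,A,e=cam(n); return cv2.projectPoints((np.atleast_2d(P)-e)@A,np.zeros(3),np.zeros(3),K,D)[0].reshape(-1,2)
def snap(n,f):
    im=grab_frame(n); cv2.imwrite(f"pics/{f}.png",im[:,:,::-1]); return im
E
python3 - <<'E'
from h import *
for n in("top","side"): snap(n,n+"0"); print(camera_model(n))
print(bot.read_state())
E
```

```text
pics
{'fovy': 43.13786670115745, 'cx': 315.7932031032626, 'cy': 236.67276895955914, 'D': array([-0.04506589,  0.        ,  0.        ,  0.        ,  0.        ]), 'eye': array([-0.33381491,  0.32453712,  1.53420156]), 'attitude': array([-0.52275605,  0.80349491, -0.23663889,  0.15850575])}
{'fovy': 48.51657331869609, 'cx': 317.9220059125627, 'cy': 230.8546287833239, 'D': array([-0.00561887,  0.        ,  0.        ,  0.        ,  0.        ]), 'eye': array([0.4771133 , 0.66707459, 1.18618252]), 'attitude': array([-0.029644  ,  0.96078579, -0.2754685 ,  0.01135802])}
{'time_s': 0.1, 'q': array([ 1.22831300e+00,  9.17471792e-02,  1.23173821e+00,  1.49571663e-05,
        1.81978016e+00, -5.67047022e-02]), 'joint_vel': array([-0.00147733, -0.00315555,  0.00018078, -0.00125537,  0.00017541,
        0.00092118]), 'joint_torque': array([ 1.91135987e-03, -4.47856629e+01, -4.07570708e+01,  6.99351984e-02,
        2.84770079e-02, -9.51909988e-05]), 'eef_pos': array([0.1690567 , 0.57542552, 0.22165712]), 'tool_rot': array([ 1.42401705e-01,  9.89808595e-01, -8.18403674e-04, -1.72949100e-04]), 'contact_force': array([-0.08009875, -0.46835046, -0.06179502]), 'moment': array([ 0.02360589, -0.0196366 ,  0.00013594]), 'gripper_force': 0.0, 'grip_width': 0.9986657681538491}
```

View pics/top0.png

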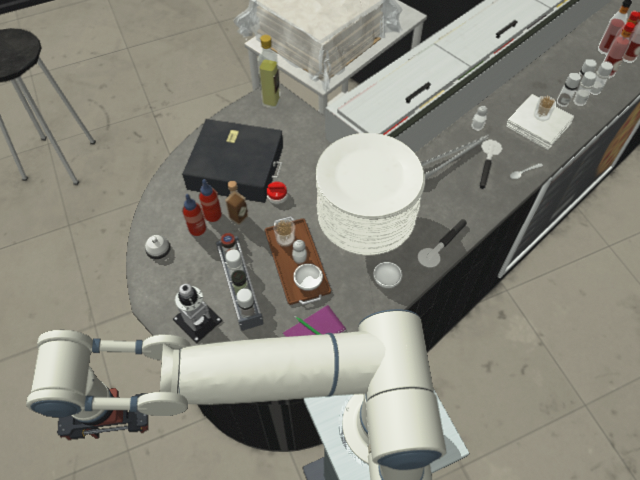

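View pics/side0.png

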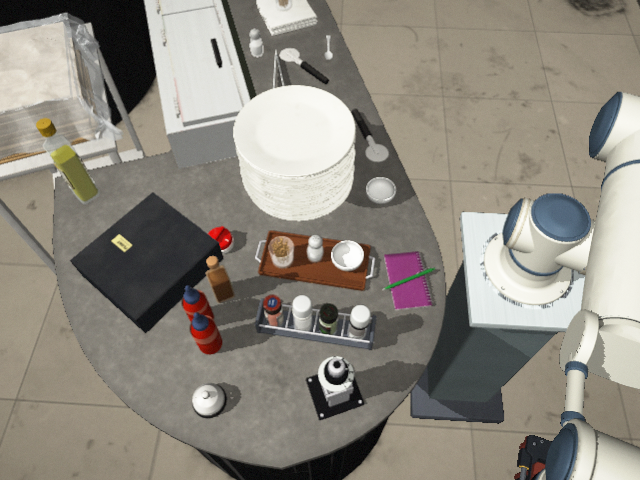

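The side view shows the doser in its stand at about (336,370), the rack from (258,320) to (373,330) and the tray ramekin at (347,256). In the top view the doser is at (188,297) and the ramekin at (308,277). Next I'll zoom in on both.

```bash
python3 - <<'E'
import cv2,numpy as np
s=cv2.imread('pics/side0.png');t=cv2.imread('pics/top0.png')
a=cv2.resize(s[345:425,295:375],(400,400),interpolation=cv2.INTER_CUBIC)
b=cv2.resize(t[270:350,165:245],(400,400),interpolation=cv2.INTER_CUBIC)
c=cv2.resize(s[232:282,330:380],(200,200),interpolation=cv2.INTER_CUBIC)
d=cv2.resize(t[255:305,285:335],(200,200),interpolation=cv2.INTER_CUBIC)
e=np.zeros((200,400,3),np.uint8)
cv2.imwrite('pics/z.png',np.vstack([np.hstack([a,b]),np.hstack([c,d,e])]))
E
```

```text
(no output)
```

View pics/z.png

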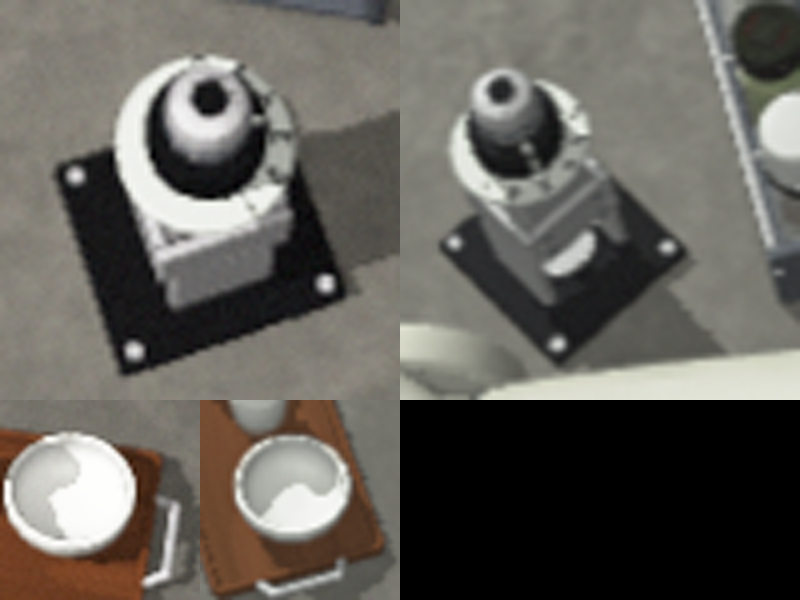

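```bash
cat > fit.py <<'E'
from h import *
from scipy.optimize import least_squares
S=lambda u,v:((u+.5)/5-.5+295,(v+.5)/5-.5+345)
T=lambda u,v:((u-400+.5)/5-.5+165,(v+.5)/5-.5+270)
print("button side",onz("side",[S(208,97)],.191),"top",onz("top",[T(500,88)],.191))
print("disc side",onz("side",[S(206,145)],.134))
c=onz("side",[S(55,163),S(122,375),S(348,293)],.008);print("corners",c,np.linalg.norm(np.diff(c,axis=0),axis=1))
w=onz("side",[S(74,175),S(134,350),S(325,283)],.009);print("screws side\n",w)
wt=onz("top",[T(455,243),T(667,247),T(557,343)],.009);print("screws top\n",wt)
t=np.linspace(0,2*np.pi,361)
def ext(n,x,y,r,z):
    p=proj(n,np.c_[x+r*np.cos(t),y+r*np.sin(t),0*t+z]);return np.r_[p[:,0].min(),p[:,0].max(),p[:,1].min()]
m={"side":[331.2,363.8,240.2],"top":[293.8,322.6,263.8]}
for n in m:
    r=least_squares(lambda q:ext(n,*q,.04,.042)-m[n],[.4,.3]);print("ramekin",n,r.x,r.fun)
    r=least_squares(lambda q:ext(n,*q,.042)-m[n],[.4,.3,.04]);print("ramekin",n,r.x,r.fun)
b=onz("side",[S(208,97)],.191)[0]
d=onz("side",[S(197,57),S(240,72),S(270,100),S(283,135),S(278,175),S(252,205)],.134)-b
print("numerals",np.degrees(np.arctan2(d[:,1],d[:,0])),np.linalg.norm(d[:,:2],axis=1))
p=onz("side",[S(258,118)],.135)[0]-b;print("pointer",np.degrees(np.arctan2(p[1],p[0])),p)
p=onz("top",[T(533,165)],.135)[0]-b;print("pointer top",np.degrees(np.arctan2(p[1],p[0])),p)
E
python3 fit.py
```

```text
button side [[0.46819666 0.34323508 0.191     ]] top [[0.4669374  0.34304251 0.191     ]]
disc side [[0.46759956 0.34427331 0.134     ]]
corners [[0.53322428 0.31785462 0.008     ]
 [0.49775846 0.40711026 0.008     ]
 [0.40199663 0.36671099 0.008     ]] [0.09604371 0.10393473]
screws side
 [[0.52434982 0.32298312 0.009     ]
 [0.49324648 0.39666289 0.009     ]
 [0.4121062  0.36331082 0.009     ]]
screws top
 [[0.49192733 0.39736108 0.009     ]
 [0.44196881 0.29025701 0.009     ]
 [0.41178166 0.36369178 0.009     ]]
ramekin side [0.45155369 0.01687097] [ 0.06343463 -0.06334109  0.0024259 ]
ramekin side [0.45154902 0.0170176  0.04015374] [-5.68434189e-14  1.13686838e-13  6.53699317e-13]
ramekin top [0.44817197 0.01526247] [ 0.19426546 -0.19412611  0.00577649]
ramekin top [0.44769391 0.01546961 0.04054009] [0.00000000e+00 0.00000000e+00 5.68434189e-14]
numerals [ -82.32035393 -113.62882367 -143.51704626 -171.07502587  159.1311405
  129.72011549] [0.03516209 0.03238359 0.03169774 0.03152532 0.03173391 0.03097246]
pointer -152.52226678395587 [-0.02089489 -0.01086687 -0.056     ]
pointer top -174.54415804727628 [-0.01813064 -0.00173168 -0.056     ]
```

```bash
python3 - <<'E'
from h import *
for k in range(5):
    a=np.radians(128+30*k);P=[[.4678+r*np.cos(a),.343+r*np.sin(a),z] for r,z in((.0245,.158),(.0245,.137),(.027,.135))]
    s=(proj("side",P)-[295,345]+.5)*5; t=(proj("top",P)-[165,270]+.5)*5+[400,0]
    print(k+1,s.round().tolist(),t.round().tolist())
s=bot.read_state();A=R.from_quat(s["tool_rot"]).as_matrix();print(A.round(3))
# yaw for y-axis of tool
print(np.degrees(np.arctan2(A[1,1],A[0,1])), s["q"][5])
E
```

```text
1 [[244.0, 175.0], [242.0, 191.0], [246.0, 197.0]] [[485.0, 155.0], [493.0, 174.0], [491.0, 180.0]]
2 [[265.0, 150.0], [263.0, 166.0], [268.0, 171.0]] [[508.0, 161.0], [516.0, 179.0], [516.0, 185.0]]
3 [[270.0, 119.0], [267.0, 135.0], [274.0, 136.0]] [[533.0, 154.0], [540.0, 173.0], [543.0, 178.0]]
4 [[258.0, 89.0], [256.0, 106.0], [261.0, 104.0]] [[552.0, 138.0], [559.0, 157.0], [564.0, 161.0]]
5 [[233.0, 69.0], [232.0, 86.0], [234.0, 82.0]] [[560.0, 116.0], [567.0, 135.0], [572.0, 137.0]]
[[-0.959  0.282 -0.001]
 [ 0.282  0.959 -0.002]
 [ 0.    -0.002 -1.   ]]
73.62630650984828 -0.0567047021671924
```

```bash
cat > d.py <<'E'
import sys
from h import *
# target x y z [azimuth of tool y, deg]: delta in present tool axes; rotation remaining about tool z after levelling
x=[float(v) for v in sys.argv[1:]];s=bot.read_state();Q=R.from_quat(s["tool_rot"]);A=Q.as_matrix()
print("delta tool",(A.T@(np.array(x[:3])-s["eef_pos"])).round(4),"az_y",np.degrees(np.arctan2(A[1,1],A[0,1])).round(2),"q",s["q"].round(2))
if len(x)>3:
    a=np.radians(x[3]);B=np.array([[np.sin(a),np.cos(a),0],[-np.cos(a),np.sin(a),0],[0,0,-1]]).copy()
    z=np.array([0,0,-1.]);y=np.array([np.cos(a),np.sin(a),0]);B=np.c_[np.cross(y,z),y,z]
    print("rotvec",(Q.inv()*R.from_matrix(B)).as_rotvec().round(4))
E
python3 d.py .4678 .343 .25 6
python3 - <<'E'
from h import *
(e1,a),(e2,b)=ray("side",[(295,130)]),ray("top",[(369,172)])
M=np.c_[a[0],-b[0]];t=np.linalg.lstsq(M,e2-e1,rcond=None)[0];print("plates",e1+a[0]*t[0],e2+b[0]*t[1])
E
```

```text
delta tool [-0.3521 -0.1388 -0.0281] az_y 73.63 q [ 1.23  0.09  1.23  0.    1.82 -0.06]
rotvec [-1.5000e-03  9.0000e-04  1.1803e+00]
plates [ 0.59646699 -0.23576331  0.20298955] [ 0.59934441 -0.23915178  0.20645039]
```

The manual's scale: shifts go in shares of 0.3 m and turns go in shares of 2 pi rad. Converting my numbers, -0.032 m / 0.3 = -0.1067, -0.028 m / 0.3 = -0.0933.

>>> run_rows:
  steps: [0, 0, 0, 0, 0, -0.0933, 1, 0, 0, 0, -0.1067, -0.042, 0, 1, 0, 0, 0, -0.1067, -0.042, 0, 1, 0, 0, 0, -0.1067, -0.042, 0, 1, 0, 0, 0, -0.1067, -0.042, 0, 1, 0, 0, 0, -0.1067, -0.042, 0, 1, 0, 0, 0, -0.1067, -0.042, 0, 1, 0, 0, 0, -0.1067, -0.042, 0, 1, 0, 0, 0, -0.1067, -0.042, 0, 1, 0, 0, 0, -0.1067, -0.042, 0, 1, 0, 0, 0, -0.1067, -0.042, 0, 1, 0, 0, 0, -0.1067, -0.042, 0, 1]
  clamp_n: 20

```text
time_s: 1.1
eef_pos: [0.4688, 0.3421, 0.2501]
tool_rot: [0.142, 0.99, -0.0, -0.0]
contact_force: [-0.1, -0.3, 0.3]
grip_width: 1.001
gripper_force: 0.0
```

>>> run_rows:
  steps: [0, 0, 0.0159, 0, 0, 0, 1, 0, 0, 0.0159, 0, 0, 0, 1, 0, 0, 0.0159, 0, 0, 0, 1, 0, 0, 0.0159, 0, 0, 0, 1, 0, 0, 0.0159, 0, 0, 0, 1, 0, 0, 0.0159, 0, 0, 0, 1, 0, 0, 0.0159, 0, 0, 0, 1, 0, 0, 0.0159, 0, 0, 0, 1, 0, 0, 0.0159, 0, 0, 0, 1, 0, 0, 0.0159, 0, 0, 0, 1, 0, 0, 0.0159, 0, 0, 0, 1, 0, 0, 0.0127, 0, 0, 0, 1]

```text
time_s: 2.1
eef_pos: [0.4677, 0.3434, 0.25]
tool_rot: [0.671, 0.742, -0.001, -0.0]
contact_force: [0.4, -0.5, -0.9]
grip_width: 0.999
gripper_force: 0.0
```

>>> run_rows:
  steps: [0, 0, 0, 0, 0, 0, 1, 0, 0, 0, 0, 0, 0, 1, 0, 0, 0, 0, 0, 0, 1]

```text
time_s: 2.35
eef_pos: [0.4677, 0.3434, 0.2503]
tool_rot: [0.668, 0.744, -0.0, -0.0]
contact_force: [-0.1, 0.3, 1.0]
grip_width: 1.0
gripper_force: 0.0
```

```bash
python3 d.py .4678 .343 .25 6; python3 -c "
from h import *
snap('side','s1');t=snap('top','t1')
cv2.imwrite('pics/z1.png',np.hstack([cv2.resize(cv2.imread('pics/s1.png')[300:440,260:400],(400,400)),cv2.resize(cv2.imread('pics/t1.png')[230:370,130:270],(400,400))]))"
```

```text
delta tool [-0.0004  0.      0.0003] az_y 6.16 q [ 0.57  0.05  1.23 -0.    1.87  0.47]
rotvec [-0.0006  0.0003  0.0027]
```

View pics/z1.png

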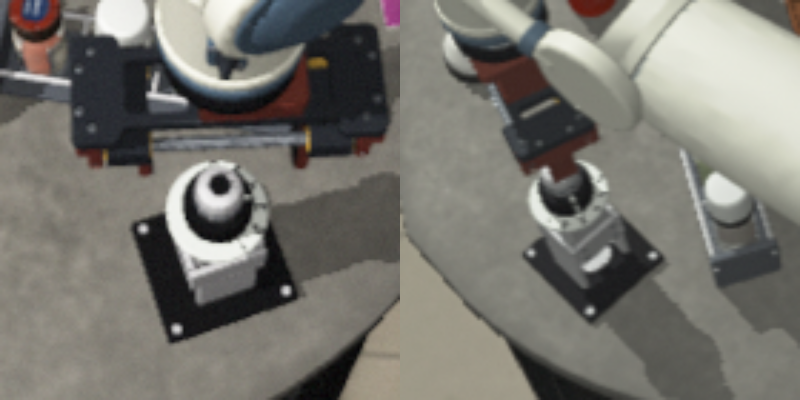

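The side view shows the fingers straddling the doser, and the top view has the pointer at numeral 3 (about (578,205) in the crop). I'll descend to the collar and close.

To row units: 0.02 m / 0.3 = 0.0667, 0.015 m / 0.3 = 0.05.

>>> run_rows:
  steps: [0, 0, 0, 0, 0, 0.0667, 1, 0, 0, 0, 0, 0, 0.0667, 1, 0, 0, 0, 0, 0, 0.0667, 1, 0, 0, 0, 0, 0, 0.0667, 1, 0, 0, 0, 0, 0, 0.05, 1, 0, 0, 0, 0, 0, 0.0333, 1, 0, 0, 0, 0, 0, 0.0233, 1, 0, 0, 0, 0, 0, 0, 1, 0, 0, 0, 0, 0, 0, 1]
  clamp_n: 20

```text
time_s: 3.2
eef_pos: [0.468, 0.3435, 0.1391]
tool_rot: [0.669, 0.743, 0.0, 0.0]
contact_force: [0.5, 0.6, -0.1]
grip_width: 1.002
gripper_force: 0.0
```

```bash
python3 d.py .4678 .343 .1375 6
```

```text
delta tool [-0.0005 -0.0002  0.0016] az_y 6.03 q [ 0.57  0.04  1.43 -0.    1.67  0.47]
rotvec [ 0.0004 -0.0002  0.0005]
```

To row units: 0.001 m / 0.3 = 0.0033.

>>> run_rows:
  steps: [0, 0, 0, 0, 0, 0.0033, 1, 0, 0, 0, 0, 0, 0, 0, 0, 0, 0, 0, 0, 0, 0, 0, 0, 0, 0, 0, 0, 0, 0, 0, 0, 0, 0, 0, 0, 0, 0, 0, 0, 0, 0, 0, 0, 0, 0, 0, 0, 0, 0, 0, 0, 0, 0, 0, 0, 0, 0, 0, 0, 0, 0, 0, 0, 0, 0, 0, 0, 0, 0, 0]
  clamp_n: 20

```text
time_s: 4.03
eef_pos: [0.4679, 0.3435, 0.1377]
tool_rot: [0.669, 0.743, 0.0, 0.0]
contact_force: [-0.5, -0.3, 0.4]
grip_width: 0.534
gripper_force: 20.0
```

To row units: -0.09 rad / 6.2832 = -0.0143.

>>> run_rows:
  steps: [0, 0, -0.0143, 0, 0, 0, 0, 0, 0, -0.0143, 0, 0, 0, 0, 0, 0, -0.0143, 0, 0, 0, 0, 0, 0, -0.0143, 0, 0, 0, 0, 0, 0, -0.0143, 0, 0, 0, 0, 0, 0, -0.0143, 0, 0, 0, 0, 0, 0, -0.0143, 0, 0, 0, 0, 0, 0, -0.0143, 0, 0, 0, 0, 0, 0, -0.0143, 0, 0, 0, 0, 0, 0, -0.0143, 0, 0, 0, 0, 0, 0, -0.0143, 0, 0, 0, 0, 0, 0, -0.0143, 0, 0, 0, 0]

```text
time_s: 5.03
eef_pos: [0.4675, 0.3432, 0.1377]
tool_rot: [0.19, 0.982, -0.0, -0.0]
contact_force: [-0.8, -1.3, 1.5]
grip_width: 0.535
gripper_force: 20.0
```

>>> run_rows:
  steps: [0, 0, 0, 0, 0, 0, 0, 0, 0, 0, 0, 0, 0, 0, 0, 0, 0, 0, 0, 0, 0]

```text
time_s: 5.28
eef_pos: [0.4676, 0.3433, 0.1377]
tool_rot: [0.193, 0.981, -0.0, -0.0]
contact_force: [-1.2, -1.4, 1.1]
grip_width: 0.535
gripper_force: 20.0
```

```bash
python3 -c "
from h import *
print(bot.read_state()['moment'])"; python3 d.py .4678 .343 .1375 66
```

```text
[-0.28700616  0.34987857  0.08909617]
delta tool [-0.0003 -0.0002  0.0002] az_y 67.75 q [ 0.57  0.04  1.44 -0.    1.67 -0.61]
rotvec [-0.0004 -0.0003  0.0305]
```

>>> run_rows:
  steps: [0, 0, 0, 0, 0, 0, 1, 0, 0, 0, 0, 0, 0, 1, 0, 0, 0, 0, 0, 0, 1, 0, 0, 0, 0, 0, 0, 1, 0, 0, 0, 0, 0, 0, 1, 0, 0, 0, 0, 0, 0, 1, 0, 0, 0, 0, 0, 0, 1]

```text
time_s: 5.87
eef_pos: [0.4679, 0.3435, 0.1376]
tool_rot: [0.192, 0.981, 0.0, 0.0]
contact_force: [0.2, -0.9, 0.2]
grip_width: 0.992
gripper_force: 0.0
```

>>> run_rows:
  steps: [0, 0, 0, 0, 0, -0.0667, 1, 0, 0, 0, 0, 0, -0.0667, 1, 0, 0, 0, 0, 0, -0.0667, 1, 0, 0, 0, 0, 0, -0.0667, 1, 0, 0, 0, 0, 0, -0.0667, 1, 0, 0, 0, 0, 0, -0.0667, 1, 0, 0, 0, 0, 0, 0, 1, 0, 0, 0, 0, 0, 0, 1]

```text
time_s: 6.53
eef_pos: [0.4682, 0.3438, 0.2586]
tool_rot: [0.192, 0.981, 0.001, 0.001]
contact_force: [0.4, 0.6, -0.6]
grip_width: 1.001
gripper_force: 0.0
```

```bash
python3 d.py .4678 .343 .162 66; python3 -c "
from h import *
snap('side','s2');t=snap('top','t2')
cv2.imwrite('pics/z2.png',np.hstack([cv2.resize(cv2.imread('pics/s2.png')[345:425,295:375],(400,400),interpolation=2),cv2.resize(cv2.imread('pics/t2.png')[270:350,165:245],(400,400),interpolation=2)]))"
```

```text
delta tool [ 0.0002 -0.0011  0.0966] az_y 67.89 q [ 0.57  0.05  1.21  0.    1.88 -0.61]
rotvec [0.0022 0.0014 0.0331]
```

View pics/z2.png

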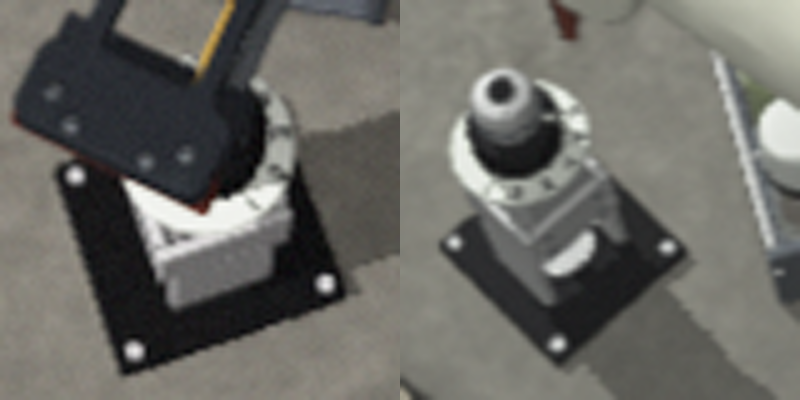

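The top crop shows the pointer at about (550,115). With the crop's known offset, that matches the projection for setting 5. Next I'll grasp the head.

To row units: 0.02 m / 0.3 = 0.0667, 0.01 m / 0.3 = 0.0333.

>>> run_rows:
  steps: [0, 0, 0, 0, -0.0017, 0.0667, 1, 0, 0, 0, 0, 0, 0.0667, 1, 0, 0, 0, 0, 0, 0.0667, 1, 0, 0, 0, 0, 0, 0.0667, 1, 0, 0, 0, 0, 0, 0.0333, 1, 0, 0, 0, 0, 0, 0.02, 1, 0, 0, 0, 0, 0, 0, 1, 0, 0, 0, 0, 0, 0, 1]

```text
time_s: 7.3
eef_pos: [0.4676, 0.343, 0.1618]
tool_rot: [0.192, 0.981, -0.0, -0.0]
contact_force: [-0.5, -0.6, -0.2]
grip_width: 1.001
gripper_force: 0.0
```

```bash
python3 d.py .4678 .343 .162 66
```

```text
delta tool [-0.0002  0.0001 -0.0002] az_y 67.9 q [ 0.57  0.03  1.4  -0.    1.71 -0.61]
rotvec [-0.     -0.      0.0331]
```

>>> run_rows:
  steps: [0, 0, 0, 0, 0, 0, 0, 0, 0, 0, 0, 0, 0, 0, 0, 0, 0, 0, 0, 0, 0, 0, 0, 0, 0, 0, 0, 0, 0, 0, 0, 0, 0, 0, 0, 0, 0, 0, 0, 0, 0, 0, 0, 0, 0, 0, 0, 0, 0, 0, 0, 0, 0, 0, 0, 0, 0, 0, 0, 0, 0, 0, 0, 0, 0, 0, 0, 0, 0, 0, 0, 0, 0, 0, 0, 0, 0, 0, 0, 0, 0, 0, 0, 0]
  clamp_n: 40

```text
time_s: 8.3
eef_pos: [0.4676, 0.3431, 0.1616]
tool_rot: [0.192, 0.981, 0.0, 0.0]
contact_force: [0.4, 0.7, -0.5]
grip_width: 0.376
gripper_force: 40.0
```

>>> run_rows:
  steps: [0, 0, 0, 0, 0, -0.0167, 0, 0, 0, 0, 0, 0, -0.0333, 0, 0, 0, 0, 0, 0, -0.0333, 0, 0, 0, 0, 0, 0, -0.0333, 0]

```text
time_s: 8.63
eef_pos: [0.4674, 0.3427, 0.1975]
tool_rot: [0.192, 0.981, -0.001, -0.0]
contact_force: [-0.5, -0.1, -3.3]
grip_width: 0.374
gripper_force: 40.0
```

To row units: -0.015 m / 0.3 = -0.05, -0.01 m / 0.3 = -0.0333.

>>> run_rows:
  steps: [0, 0, 0, 0, 0, -0.0333, 0, 0, 0, 0, 0, 0, -0.0333, 0, 0, 0, 0, 0, 0, -0.05, 0, 0, 0, 0, 0, 0, -0.05, 0, 0, 0, 0, 0, 0, -0.05, 0, 0, 0, 0, 0, 0, -0.05, 0, 0, 0, 0, 0, 0, -0.05, 0, 0, 0, 0, 0, 0, -0.05, 0, 0, 0, 0, 0, 0, -0.0333, 0, 0, 0, 0, 0, 0, 0, 0, 0, 0, 0, 0, 0, 0, 0]

```text
time_s: 9.55
eef_pos: [0.4678, 0.343, 0.3179]
tool_rot: [0.192, 0.981, 0.001, 0.001]
contact_force: [-0.3, 0.2, -5.3]
grip_width: 0.375
gripper_force: 40.0
```

```bash
python3 d.py .4495 .0162 .315; python3 -c "
from h import *
snap('side','s3');t=snap('top','t3')
cv2.imwrite('pics/z3.png',np.hstack([cv2.resize(cv2.imread('pics/s3.png')[290:430,260:400],(400,400),interpolation=2),cv2.resize(cv2.imread('pics/t3.png')[210:350,140:280],(400,400),interpolation=2)]))"
```

```text
delta tool [-0.1061 -0.3096  0.0026] az_y 67.89 q [ 0.57  0.08  1.07 -0.    1.99 -0.61]
```

View pics/z3.png

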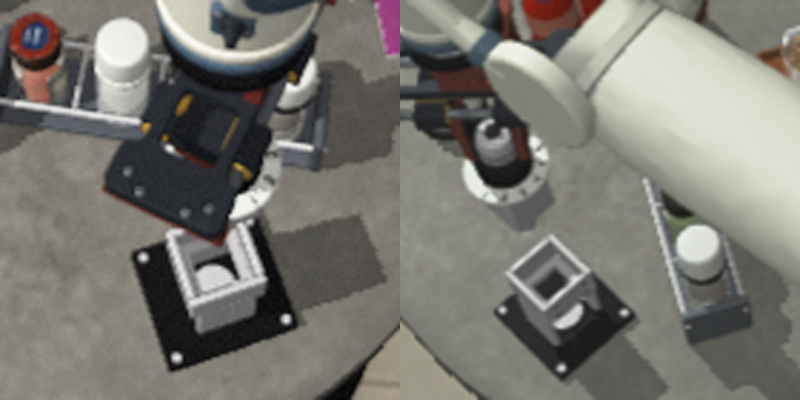

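The doser hangs upright from the head, clear of the empty socket at about (220,250) in the left crop. Now I'll carry it over the rack.

>>> run_rows:
  steps: [0, 0, 0, -0.0067, -0.02, 0, 0, 0, 0, 0, -0.0133, -0.04, 0, 0, 0, 0, 0, -0.0167, -0.0487, 0, 0, 0, 0, 0, -0.0167, -0.0487, 0, 0, 0, 0, 0, -0.0167, -0.0487, 0, 0, 0, 0, 0, -0.0167, -0.0487, 0, 0, 0, 0, 0, -0.0167, -0.0487, 0, 0, 0, 0, 0, -0.0167, -0.0487, 0, 0, 0, 0, 0, -0.0167, -0.0487, 0, 0, 0, 0, 0, -0.0167, -0.0487, 0, 0, 0, 0, 0, -0.0167, -0.0487, 0, 0, 0, 0, 0, -0.0167, -0.0487, 0, 0]

```text
time_s: 10.65
eef_pos: [0.4573, 0.1681, 0.3167]
tool_rot: [0.192, 0.981, -0.0, 0.0]
contact_force: [0.3, -0.7, -4.4]
grip_width: 0.378
gripper_force: 40.0
```

>>> run_rows:
  steps: [0, 0, 0, -0.0167, -0.0487, 0, 0, 0, 0, 0, -0.0167, -0.0487, 0, 0, 0, 0, 0, -0.0167, -0.0487, 0, 0, 0, 0, 0, -0.0167, -0.0487, 0, 0, 0, 0, 0, -0.0167, -0.0487, 0, 0, 0, 0, 0, -0.0167, -0.0487, 0, 0, 0, 0, 0, -0.0167, -0.0487, 0, 0, 0, 0, 0, -0.0167, -0.0487, 0, 0, 0, 0, 0, -0.0167, -0.0487, 0, 0, 0, 0, 0, -0.01, -0.03, 0, 0, 0, 0, 0, -0.0067, -0.0167, 0, 0, 0, 0, 0, 0, 0, 0, 0]

```text
time_s: 11.65
eef_pos: [0.4491, 0.0153, 0.3167]
tool_rot: [0.193, 0.981, -0.0, 0.0]
contact_force: [0.3, 1.3, -4.3]
grip_width: 0.376
gripper_force: 40.0
```

>>> run_rows:
  steps: [0, 0, 0, 0, 0, 0, 0, 0, 0, 0, 0, 0, 0, 0, 0, 0, 0, 0, 0, 0, 0]

```text
time_s: 11.9
eef_pos: [0.4494, 0.017, 0.3166]
tool_rot: [0.191, 0.982, 0.0, -0.0]
contact_force: [0.2, 0.1, -5.0]
grip_width: 0.376
gripper_force: 40.0
```

```bash
python3 d.py .4495 .0162 .25; python3 -c "
from h import *
snap('side','s4');t=snap('top','t4')
cv2.imwrite('pics/z4.png',np.hstack([cv2.resize(cv2.imread('pics/s4.png')[180:320,280:420],(400,400),interpolation=2),cv2.resize(cv2.imread('pics/t4.png')[200:340,240:380],(400,400),interpolation=2)]))"
```

```text
delta tool [-0.0004 -0.0007  0.0666] az_y 67.95 q [-0.04 -0.27  1.4   0.    2.01 -1.22]
```

View pics/z4.png

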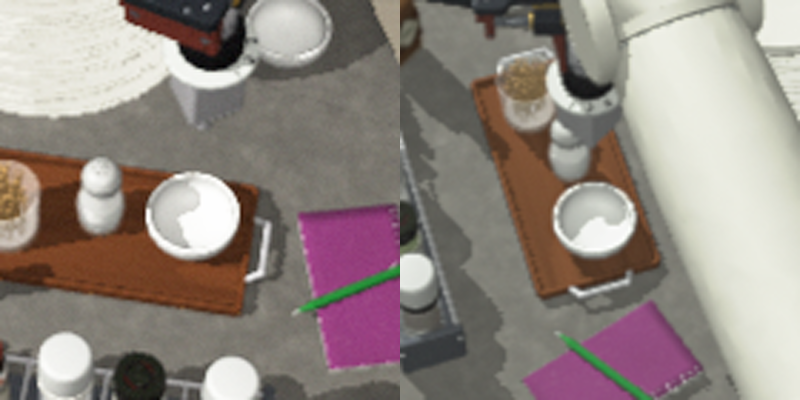

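To row units: 0.015 m / 0.3 = 0.05, 0.01 m / 0.3 = 0.0333.

>>> run_rows:
  steps: [0, 0, 0, 0, -0.0017, 0.0333, 0, 0, 0, 0, 0, 0, 0.05, 0, 0, 0, 0, 0, 0, 0.05, 0, 0, 0, 0, 0, 0, 0.05, 0, 0, 0, 0, 0, 0, 0.05, 0, 0, 0, 0, 0, 0, 0.05, 0, 0, 0, 0, 0, 0, 0.05, 0, 0, 0, 0, 0, 0, 0.0333, 0, 0, 0, 0, 0, 0, 0.0167, 0, 0, 0, 0, 0, 0, 0, 0, 0, 0, 0, 0, 0, 0, 0, 0, 0, 0, 0, 0, 0, 0]

```text
time_s: 13.0
eef_pos: [0.4496, 0.016, 0.2027]
tool_rot: [0.192, 0.981, 0.0, 0.001]
contact_force: [-0.2, -0.1, -4.6]
grip_width: 0.376
gripper_force: 40.0
```

```bash
python3 d.py .450 .0162 .1906; python3 -c "
from h import *
a=snap('side','s5');t=snap('top','t5')
x,y,z=bot.read_state()['eef_pos'];th=np.linspace(0,2*np.pi,73)
circ=lambda r,h:np.c_[x+r*np.cos(th),y+r*np.sin(th),0*th+h]
P=[]
for n,f,o in(('side','s5',(200,310)),('top','t5',(220,250))):
    im=cv2.imread(f'pics/{f}.png')[o[0]:o[0]+80,o[1]:o[1]+80];im=cv2.resize(im,(400,400),interpolation=2)
    for r,h,c in((.036,z-.1336+.106,(0,0,255)),(.0055,z-.1336,(0,255,0)),):
        p=(proj(n,circ(r,h))-[o[1],o[0]]+.5)*5;cv2.polylines(im,[p.round().astype(int)],True,c,1)
    q=np.c_[.45+.04*np.cos(th),.0162+.04*np.sin(th),0*th+.042];p=(proj(n,q)-[o[1],o[0]]+.5)*5;cv2.polylines(im,[p.round().astype(int)],True,(255,0,0),1)
    P.append(im)
cv2.imwrite('pics/z5.png',np.hstack(P))"
```

```text
delta tool [-0.0003  0.0003  0.0121] az_y 67.9 q [-0.04 -0.32  1.65 -0.    1.81 -1.23]
```

View pics/z5.png

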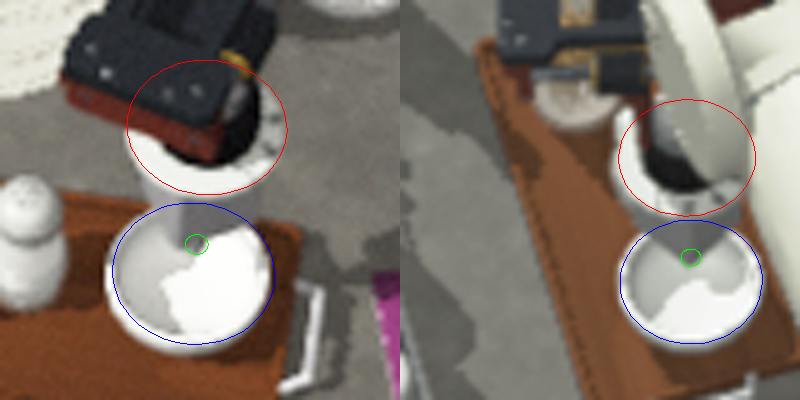

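The green predicted tip lands within about 1 px of the cone's visible end, at (195,248) on the left and (690,262) on the right. The ramekin rim matches the blue circle to 1–2 mm. I'll lower the last centimetre and settle.

To row units: 0.004 m / 0.3 = 0.0133, 0.001 m / 0.3 = 0.0033.

>>> run_rows:
  steps: [0, 0, 0, -0.003, 0.0017, 0.01, 0, 0, 0, 0, 0, 0, 0.0133, 0, 0, 0, 0, 0, 0, 0.01, 0, 0, 0, 0, 0, 0, 0.0033, 0, 0, 0, 0, 0, 0, 0, 0, 0, 0, 0, 0, 0, 0, 0, 0, 0, 0, 0, 0, 0, 0, 0, 0, 0, 0, 0, 0, 0, 0, 0, 0, 0, 0, 0, 0, 0, 0, 0, 0, 0, 0, 0]

```text
time_s: 13.93
eef_pos: [0.4503, 0.0161, 0.1908]
tool_rot: [0.192, 0.981, 0.0, 0.0]
contact_force: [0.5, 0.2, -4.8]
grip_width: 0.374
gripper_force: 40.0
```

```bash
python3 d.py .4507 .0162 .1916; python3 -c "
from h import *
snap('side','s6');snap('top','t6')
P=[cv2.resize(cv2.imread(f'pics/{f}.png')[o[0]:o[0]+80,o[1]:o[1]+80],(400,400),interpolation=2) for f,o in(('s6',(200,310)),('t6',(220,250)))]
cv2.imwrite('pics/z6.png',np.hstack(P))"
```

```text
delta tool [-0.0003  0.0002 -0.0008] az_y 67.89 q [-0.04 -0.32  1.67 -0.    1.79 -1.22]
```

View pics/z6.png

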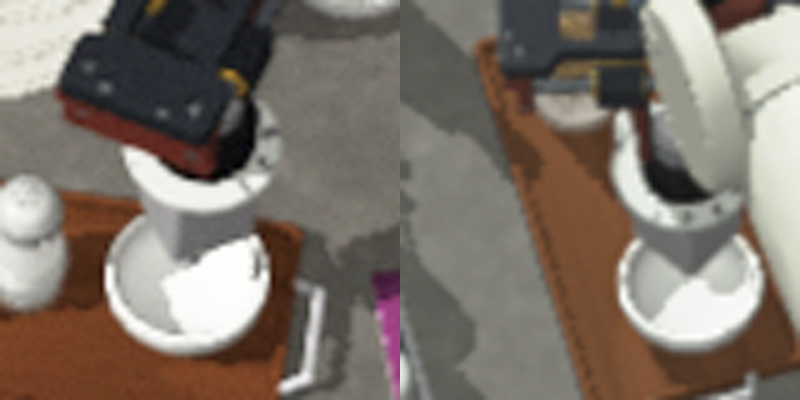

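The nozzle hangs over the middle of the ramekin about 15 mm above its rim, at (195,260) and (692,272) in the crops. The ramekin hasn't moved, and the arm is still.

```bash
python3 -c "
from bench import bot
print(bot.sign_off())"
```

```text
the job is handed in; nothing more can be done
None
```

I handed the job in at about 14 s with the doser held upright and still over the middle of the tray ramekin, nozzle about 15 mm above the rim by the arm's pose; the collar was seen at 5 before the lift but not clearly checked afterwards.

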